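# Pass a pin tray through the spring gate of the inspection chute

## Robot

A 6-joint arm with a two-finger parallel gripper is mounted at the origin on the work surface. World frame = base frame: x ahead of the robot, y to its left, z up, the work surface at z = 0. Lengths are in m, angles in rad, forces in N, time in s.
With the tool pointing down it reaches from about 0.275 to 0.775 m from the base axis. Payload 14.6 kg.
Tool frame: the origin (TCP) lies at the very end of the fingers, on their centre line; the grasp point (between the pads) lies 19 mm behind it; z points along the fingers, x is the direction in which the jaws open and shut, and the axes are right-handed (so a half turn about z gives the same grasp; the last joint's range is limited). The gripper opens to 85 mm and grips with 20 to 120 N. Pads are 22 mm wide; open, the fingers measure 114 mm over their backs; the gripper's body (76 mm by 85 mm) begins 54 mm behind the grasp point. The pads swing forward as they close: fully open they stand 13 mm farther back than shut.
Start: joints at [-1.309, 0.263, -0.048, 1.259, 0, 1.415], TCP at [0.213, -0.48, 0.231] pointing down, gripper open.
Joint ranges: [-2.65, 2.65], [-0.89, 1.7], [-1.18, 1.37], [-2.13, 2.11], [-1.35, 1.29], [-3.14, 3.14]. Speed limits (rad/s): [1.89, 1.89, 2.57, 2.79, 3.14, 3.14].

## Interface

Orientations are given as [roll, pitch, yaw] about the fixed x, y, z axes, in that order (R = Rz(yaw) Ry(pitch) Rx(roll)).
In Python, from plant import arm, eyes gives the robot as it stands.
- The arm moves only by the tool move_arm, never from a script. Its argument "series" is a list of rows, each a list of 7 numbers: the shift along the tool's x, y, z in cm, then the turn, a rotation vector about the tool's x, y, z in degrees, then the opening, from 0 (shut) to 1 (fully open). In form: [[x, y, z, ax, ay, az, claw], ...]. A call has exactly 5 rows; each row is the pose to reach, as a shift and turn from the pose commanded when the call began, along the tool's axes at that moment; what a row does not reach only later rows make up. A row lasts 1/12 s, in which the tool goes at most 41.7 mm and 7.16 degrees, less where a joint would pass 70% of its speed; a pose out of reach is approached as far as the arm can. A call with a gripper value outside its range is refused whole. The fingers move at their own pace and stop on an object; the grip force is fixed at half the most. Time passes only in rows, so rows that repeat a pose let the fingers close, or fill a call up. It gives the time, the measured TCP pose, the force and the opening at its end, in the units of the state.
- arm.get_state(): the state, without advancing time (a new reading comes with each control period).
- eyes.snapshot(name): name is "side" or "top" or "wrist"; returns a dict with "pixels" (420x560x3 uint8, red, green, blue), "fx", "fy", "cx", "cy" (pixels), "distortion" ([k1, k2, p1, p2, k3] as OpenCV has them; the pictures are not rectified), "extrinsics" (4x4, takes a point from world to camera coordinates). Camera axes: x right, y down, z forward; pixel columns grow to the right and rows downward; lengths in m; the calibration is good to about 2 mm. A picture is of the moment at which its call begins. There is no depth.
- arm.sign_off(): hands the job in, once; it reports no verdict.
The state is a dict: "clock": time; "joints": joint angles; "joint_vel": joint speeds; "joint_efforts": joint torques, N m; "tcp_pos": TCP position; "orientation": TCP orientation; "wrist_force": force on the tool from outside, world axes, zero at the start; "wrist_torque": the same for the moment, N m; "grip_width": opening from 0.0 (shut) to 1.0 (fully open).
Only numpy, scipy, OpenCV 4.12 (cv2) and the standard library are available. Lean on these libraries where they do the work, as an engineer would, in place of code of your own. Each camera call takes 0.05 s, during which the arm holds its last target. There are 200 camera calls.

## Task

Hold the chute's spring gate open by pressing its long bar down with one fingertip and, while keeping it down, push the small tray of pins along the chute with the other finger until the whole tray is past the gate; then let the gate spring shut behind it. The gate must not touch the tray at any time, so open it fully before moving the tray up to it and release it only when the tray is clear. Slide the tray only, never pick it up or tip it, leave it standing in the chute, and leave everything else on the bench where it is.

Things in the scene. Friction and masses are not known exactly. Their poses are not given: they have to be found in the camera images.
- chute: Fixed aluminium chute on a base plate. Origin on the table (z = 0) under the gate, on the centreline. Its +y: direction of travel, from the open entry to the end stop; +x: from the centreline to the press bar and hinge. Running floor at z = 60 mm, y -165 to +140 mm; walls' inner faces at x = -35 and +35 mm, 6 mm thick, tops at z = 82 mm; end stop face at y = +140 mm.
- gate (a joint): Angle (rad) of the spring gate about its hinge rod. 0 = shut: its blade, 5 mm thick, stands 14 mm above the running floor right across the chute at chute y = 0. Pressing the bar down sinks bar and blade together and the value grows; from 0.20 on the blade is below the floor (open); 0.33 = stop. Needs about 3.5 N on the bar to start, 7 N at 0.30; springs shut when let go.
- bar_top (a point): Middle of the press bar's top face, abreast of the blade (chute x = 61, y = 0, z = 90 mm when shut). It sinks with the gate: about 12 mm at 0.20, 19 mm at 0.33. The bar is a flat dark steel strip 26 mm wide, parallel to the chute outside its wall, from chute y = -175 to +40 mm: a fingertip can hold it down anywhere and slide along it.
- hinge (a point): Middle of the gate's hinge rod (12 mm thick, along the chute's y axis, 59 mm from the middle of the bar, z = 70 mm). It turns in two grey blocks, 26 x 16 mm, tops at z = 82 mm, at chute y = -105 and +38 mm.
- tray: Loose small grey open tray with upright dark pins, one rigid unit, about 0.35 kg: 62 mm wide (x), 90 mm long (y, along the chute), walls 34 mm high, pins up to 42 mm. Origin at the centre of its underside. It starts on the chute's floor on the entry side, its front 18 to 40 mm before the gate; the walls guide it with 4 mm of play each side.
- plug_gauge: Bystander: standing steel plug gauge, 26 mm across, 85 mm tall, on the robot's side of the chute, near its entry; origin at the centre of its underside.
- ring_gauge: Bystander: steel ring, 60 mm across, 18 mm high, beyond the hinge side of the chute, near its entry; origin at the centre of its underside.
- v_block: Bystander: dark steel V-block, 50 x 40 x 35 mm, beyond the hinge side of the chute, near the gate; origin at the centre of its underside.
- oil_bottle: Bystander: small white bottle, 36 mm across, 90 mm tall, on the robot's side of the chute, near the far bay; origin at the centre of its underside.
- stepped_shaft: Bystander: standing stepped dark steel shaft, 32 mm across, 70 mm tall, beyond the hinge side of the chute, near its end stop; origin at the centre of its underside.
- spare_tray: Bystander: large grey open tray of parts, 220 x 160 x 45 mm, lying well to the right of the chute; origin at the centre of its underside.
- parts_tray: Bystander: large grey open tray of parts, 220 x 160 x 45 mm, lying well to the left of the chute; origin at the centre of its underside.

How it is judged:
On the way, in this order (a step that is already met when the one before it is completed fails the run):
1. a finger holds the gate open while the tray is still before it (value of joint gate above 0.2 rad and contact force between the fingers and gate above 0.5 N and y of tray in the frame of chute below -0.045 m), for 0.1 s.
2. the whole tray is past the gate while a finger still holds the gate open (value of joint gate above 0.2 rad and contact force between the fingers and gate above 0.5 N and y of tray in the frame of chute above 0.048 m), for 0.05 s.
At the end, for the whole second after the job is handed in: The tray stands flat and still on the chute floor between the gate and the end stop, its rear at least 3 mm past the middle of the 5 mm thick blade, and the gate has sprung shut (below 0.03 rad) behind it (y of tray in the frame of chute between 0.048 and 0.1 m and x of tray in the frame of chute between -0.012 and 0.012 m and value of joint gate below 0.03 rad and height (world z) of tray between 0.056 and 0.064 m and angle between tray's own z axis and vertical below 0.08 rad and linear speed of tray below 0.01 m/s); the robot touches nothing.
It fails at once if the gate touches the tray (contact force between gate and tray above 0.3 N).
It fails at once if the tray is lifted or tipped (height (world z) of tray above 0.072 m or angle between tray's own z axis and vertical above 0.15 rad).
It fails at once if something else on the bench is moved more than 15 mm or tipped over (distance of any of plug_gauge, ring_gauge, v_block, oil_bottle, stepped_shaft, spare_tray, parts_tray from where it was at the start of the episode above 0.015 m or angle between any of plug_gauge, ring_gauge, v_block, oil_bottle, stepped_shaft, spare_tray, parts_tray's own z axis and vertical above 0.4 rad).
It also fails if it takes over 42 s, if anything falls off the work surface, if the arm or the gripper's body presses on something with over 40 N, if the wrist force passes 120 N, or if a joint passes its speed limit or range.

## Working session

There is one attempt and no reset: what is moved stays moved. The work goes in short steps, Python scripts to look and compute and a tool call to move; the robot and the scene stay as the last step left them, time stands still between calls to the robot, and variables do not carry over. Pictures are saved under pics/ and viewed, about 8 in all and at most 12, crops included, and the job is handed in when it is done.

Besides the shell and the picture viewer there is one more tool, called after ">>>" by a JSON object that holds its "op" and its "data". move_arm: Moves the arm, as the interface text tells. Its arguments: {"type":"object","properties":{"series":{"type":"array"}},"required":["series"]}

```bash
mkdir -p pics
cat > h.py <<'E'
import numpy as np, cv2
from plant import arm, eyes
def snap(n,f):
    s=eyes.snapshot(n); cv2.imwrite('pics/'+f+'.png',s['pixels'][:,:,::-1]); np.savez('pics/'+f+'.npz',**{k:np.array(v) for k,v in s.items()}); return s
def K(s): return np.array([[s['fx'],0,s['cx']],[0,s['fy'],s['cy']],[0,0,1]],float)
def back(s,uv,z):
    n=cv2.undistortPoints(np.array(uv,float).reshape(-1,1,2),K(s),np.array(s['distortion'],float)).reshape(-1,2)
    T=np.array(s['extrinsics']);R=T[:3,:3];c=-R.T@T[:3,3]
    d=np.c_[n,np.ones(len(n))]@R
    z=np.broadcast_to(z,len(n)); return c+d*((z-c[2])/d[:,2])[:,None]
def proj(s,P):
    T=np.array(s['extrinsics']);return cv2.projectPoints(np.array(P,float),cv2.Rodrigues(T[:3,:3])[0],T[:3,3],K(s),np.array(s['distortion'],float))[0].reshape(-1,2)
E
python3 - <<'E'
from h import *
for n in ('top','side'):
    s=snap(n,n+'0'); T=s['extrinsics']; print(n,-T[:3,:3].T@T[:3,3],T[2,:3],s['fx'])
print(arm.get_state())
E
```

```text
top [0.50438593 0.04425133 1.23834055] [ 0.08748985  0.00744313 -0.9961376 ] 399.95576485610127
side [0.21776872 0.68335623 0.68456812] [ 0.37950488 -0.67325685 -0.63458747] 380.86149873332397
{'clock': 0.1, 'joints': array([-1.30931335e+00,  2.63472192e-01, -4.88460181e-02,  1.25937284e+00,
        2.15021558e-05,  1.41550776e+00]), 'joint_vel': array([ 1.88765362e-04, -3.91095520e-04,  2.64389063e-03, -7.62203628e-05,
        7.50682305e-04, -4.58732603e-04]), 'joint_efforts': array([ 3.44102227e-03, -6.38573027e+01,  3.85066187e+01,  9.96935094e-03,
       -6.97922087e-05,  1.11769474e-06]), 'tcp_pos': array([ 0.21247372, -0.47984011,  0.23088475]), 'orientation': array([-3.14143303e+00,  8.80632277e-04, -1.15402472e+00]), 'wrist_force': array([ 0.03749758, -0.52634416,  0.29960647]), 'wrist_torque': array([ 0.0227561 ,  0.04357323, -0.03215132]), 'grip_width': 1.002534597876959}
```

View pics/top0.png

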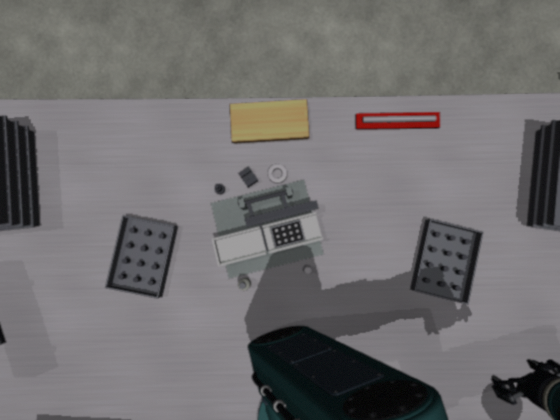

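View pics/side0.png

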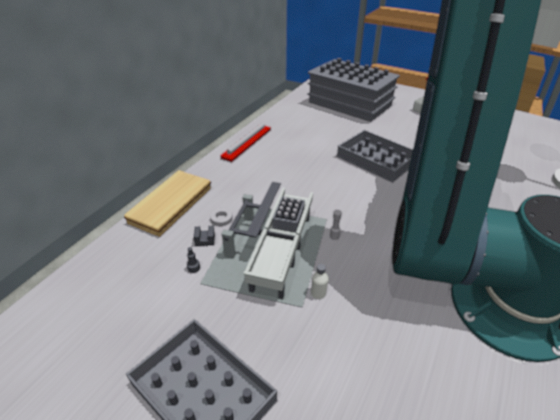

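Run:
```python
import cv2
a=cv2.imread('pics/top0.png')[155:295,190:350]; cv2.imwrite('pics/c1.png',cv2.resize(a,(800,600)[:1]+(700,),interpolation=cv2.INTER_CUBIC)[:600])
```

```text
(no output)
```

View pics/c1.png

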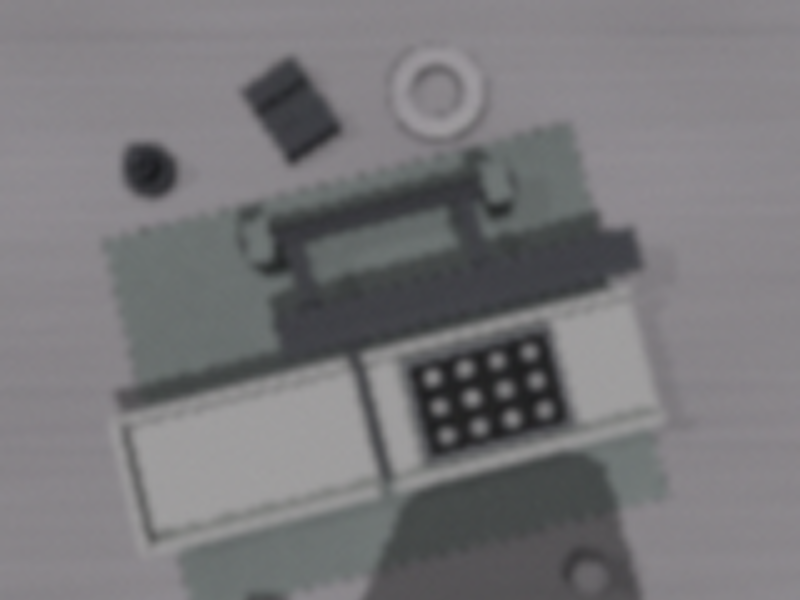

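Run:
```python
from h import *
from scipy.optimize import least_squares
s=dict(np.load('pics/top0.npz'))
O=[((665,415),(-41,-165,82)),((628,285),(41,-165,82)),((637,230),(74,-175,90)),((645,268),(48,-175,90)),((357,355),(35,0,74)),((385,490),(-35,0,74)),((275,300),(74,40,90)),((280,355),(48,40,90))]
uv=np.array([o[0] for o in O])/5.+[190,155]-.4; P=np.array([o[1] for o in O])/1e3
def W(p,P): c,t=np.cos(p[2]),np.sin(p[2]); return P@np.array([[c,-t,0],[t,c,0],[0,0,1]]).T+[p[0],p[1],0]
r=least_squares(lambda p:(proj(s,W(p,P))-uv).ravel(),[.55,.05,.25],loss='soft_l1')
print(r.x,np.round(proj(s,W(r.x,P))-uv,1).tolist())
def inv(w): c,t=np.cos(r.x[2]),np.sin(r.x[2]); return (w[:,:2]-r.x[:2])@np.array([[c,-t],[t,c]])
t=np.array([(407,360),(550,325),(570,425),(430,462)])/5.+[190,155]-.4
print(inv(back(s,t,.094))*1e3); print(arm.get_state()['clock'])
ob=np.array([(587,572),(440,95),(290,110),(150,170)])/5.+[190,155]-.4
print(back(s,ob,[.085,.018,.035,.07]).round(3), back(s,[(244,282)],.09))
```

```text
[0.53069859 0.11571002 0.21783018] [[-0.2, 1.5], [0.6, -0.1], [-0.3, -1.2], [0.2, -0.1], [-0.0, 0.9], [-0.3, -2.6], [-0.5, 1.6], [0.5, -0.6]]
[[  26.98628053  -28.9629711 ]
 [  28.04482105 -113.31628487]
 [ -30.20410452 -111.35884047]
 [ -32.69337984  -28.80919322]]
0.1
[[ 0.442 -0.008  0.085]
 [ 0.731  0.075  0.018]
 [ 0.719  0.166  0.035]
 [ 0.678  0.245  0.07 ]] [[0.40702955 0.17103074 0.09      ]]
```

```bash
cat >> h.py <<'E'
from scipy.spatial.transform import Rotation as Rn
CH=[0.5307,0.1157,0.2178]
def go(x,y,z,ch=None):
    """chute-frame mm target -> tool shift cm, turn deg; prints also present chute-frame tcp"""
    ch=ch or CH; st=arm.get_state(); c,t=np.cos(ch[2]),np.sin(ch[2]); A=np.array([[c,-t,0],[t,c,0],[0,0,1]]);o=np.array([ch[0],ch[1],0])
    R=Rn.from_euler('xyz',st['orientation']); tgt=A@np.array([x,y,z])/1e3+o
    G=Rn.from_euler('xyz',[np.pi,0,ch[2]])
    print('t',st['clock'].__round__(2),'chute tcp mm',(A.T@(st['tcp_pos']-o)*1e3).round(1),'F',(A.T@st['wrist_force']).round(1),'g',round(st['grip_width'],3))
    print('shift cm',(R.inv().apply(tgt-st['tcp_pos'])*100).round(2),'turn',np.degrees((R.inv()*G).as_rotvec()).round(1))
E
python3 -c "
from h import *
go(30,-140,200)"
```

```text
t 0.1 chute tcp mm [-439.4 -512.7  230.9] F [-0.1 -0.5  0.3] g 1.003
shift cm [-27.25 -53.38   3.12] turn [ -0.    0.  -78.6]
```

>>> {"op": "move_arm", "data": {"series": [[-1.9, -3.7, 0, 0, 0, -5.5, 0.55], [-3.8, -7.4, 0, 0, 0, -11, 0.55], [-5.7, -11.1, 0, 0, 0, -16.5, 0.55], [-7.6, -14.8, 0, 0, 0, -22, 0.55], [-9.5, -18.5, 0, 0, 0, -27.5, 0.55]]}}

```text
clock: 0.52
tcp_pos: [0.3439, -0.3166, 0.2312]
orientation: [-3.141, 0.0, -0.67]
wrist_force: [1.2, -0.4, 0.1]
grip_width: 0.552
```

```bash
python3 -c "
from h import *
go(30,-140,200)"
```

```text
t 0.52 chute tcp mm [-275.8 -381.7  231.2] F [ 1.1 -0.7  0.1] g 0.552
shift cm [  0.56 -38.97   3.12] turn [ -0.    0.  -50.9]
```

>>> {"op": "move_arm", "data": {"series": [[0, -3.8, 0.3, 0, 0, -5, 0.55], [0, -7.6, 0.6, 0, 0, -10, 0.55], [0.1, -11.4, 0.9, 0, 0, -15, 0.55], [0.2, -15.2, 1.2, 0, 0, -20, 0.55], [0.3, -19, 1.5, 0, 0, -25, 0.55]]}}

```text
clock: 0.93
tcp_pos: [0.4649, -0.1699, 0.2161]
orientation: [-3.142, 0.0, -0.233]
wrist_force: [0.6, -1.2, 0.4]
grip_width: 0.551
```

```bash
python3 -c "
from h import *
go(30,-140,200)"
```

```text
t 0.93 chute tcp mm [-125.9 -264.6  216.1] F [ 0.3 -1.3  0.4] g 0.551
shift cm [  8.6  -18.01   1.6 ] turn [ -0.    0.  -25.8]
```

>>> {"op": "move_arm", "data": {"series": [[1.7, -3.6, 0.3, 0, 0, -5.2, 0.55], [3.4, -7.2, 0.6, 0, 0, -10.4, 0.55], [5.2, -10.8, 0.9, 0, 0, -15.6, 0.55], [6.9, -14.4, 1.2, 0, 0, -20.7, 0.55], [8.6, -18, 1.6, 0, 0, -25.8, 0.55]]}}

```text
clock: 1.35
tcp_pos: [0.591, -0.015, 0.2]
orientation: [-3.142, 0.0, 0.217]
wrist_force: [1.1, -0.8, 0.5]
grip_width: 0.548
```

Run:
```python
from h import *
go(30,-140,200)
s=snap('wrist','w1'); cv2.imwrite('pics/w1b.png',cv2.resize(s['pixels'][:,:,::-1],(800,600),interpolation=cv2.INTER_CUBIC))
T=s['extrinsics'];print(-T[:3,:3].T@T[:3,3],T[2,:3])
```

```text
t 1.35 chute tcp mm [  30.6 -140.7  200. ] F [ 0.9 -1.1  0.5] g 0.548
shift cm [-0.06 -0.07 -0.  ] turn [-0.  0. -0.]
[0.57280832 0.06571014 0.34384698] [ 0.06954969 -0.31557813 -0.94634734]
```

View pics/w1b.png

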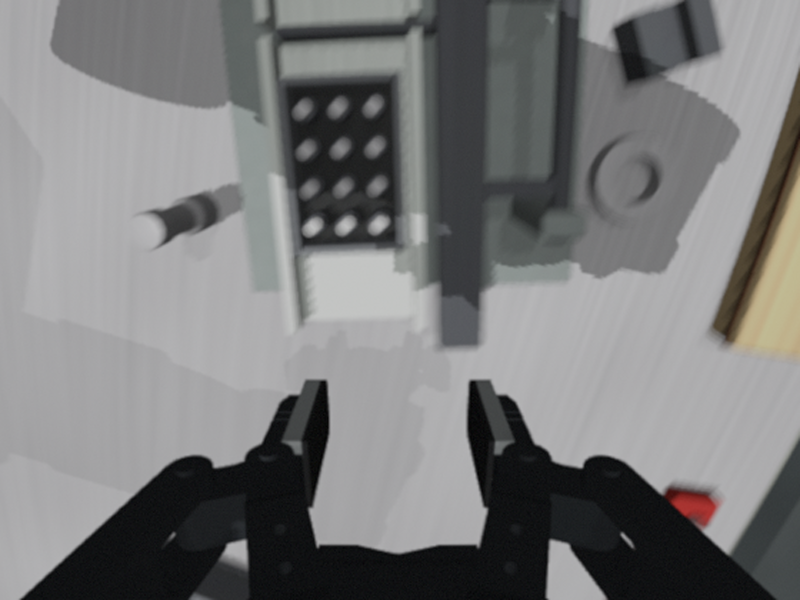

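Run:
```python
from h import *
from scipy.optimize import least_squares
s=dict(np.load('pics/w1.npz')); q=560/800
O=[((440,347),(48,-175,90)),((482,347),(74,-175,90)),((436,5),(48,0,90)),((488,5),(74,0,90)),((278,32),(-35,0,74)),((408,32),(35,0,74)),((292,332),(-41,-165,82))]
uv=np.array([o[0] for o in O])*q; P=np.array([o[1] for o in O])/1e3
def W(p,P): c,t=np.cos(p[2]),np.sin(p[2]); return P@np.array([[c,-t,0],[t,c,0],[0,0,1]]).T+[p[0],p[1],0]
# bar side points: only x matters -> weight u only for rows 2,3
w=np.ones((7,2)); w[2:4,1]=0
r=least_squares(lambda p:((proj(s,W(p,P))-uv)*w).ravel(),CH,loss='soft_l1')
print(r.x,np.round(proj(s,W(r.x,P))-uv,1).tolist())
def inv(w,p): c,t=np.cos(p[2]),np.sin(p[2]); return (w[:,:2]-p[:2])@np.array([[c,-t],[t,c]])*1e3
t=np.array([(285,80),(398,75),(300,248),(397,248)])*q
print(inv(back(s,t,.094),r.x).round(1))
f=np.array([(300,380),(328,380),(470,380),(495,380)])*q
for z in (.2,.205,.21): print(inv(back(s,f,z),r.x).round(1).tolist())
go(30,-140,200,list(r.x))
```

```text
[0.53152405 0.11599494 0.25416012] [[-0.1, 1.4], [1.4, 0.3], [-0.1, 7.8], [1.1, 6.9], [-3.1, -0.1], [0.2, -4.9], [-1.1, 0.7]]
[[ -26.8  -26.6]
 [  28.7  -26.8]
 [ -27.3 -110.9]
 [  25.1 -112.9]]
[[-8.9, -134.7], [0.7, -135.0], [49.3, -136.8], [57.9, -137.1]]
[[-7.6, -132.1], [1.7, -132.4], [48.5, -134.1], [56.8, -134.4]]
[[-6.4, -129.5], [2.6, -129.7], [47.8, -131.4], [55.8, -131.7]]
t 1.4 chute tcp mm [  28.6 -138.2  198.5] F [-2.7  6.8 -3.9] g 0.55
shift cm [ 0.15  0.17 -0.15] turn [-0.1 -0.  -1.6]
```

Run:
```python
import cv2
a=cv2.imread('pics/w1.png')[0:250,160:360]; cv2.imwrite('pics/c2.png',cv2.resize(a[:150],(800,600),interpolation=cv2.INTER_CUBIC)); cv2.imwrite('pics/c3.png',cv2.resize(a[100:250],(800,600),interpolation=cv2.INTER_CUBIC))
```

```text
(no output)
```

View pics/c2.png

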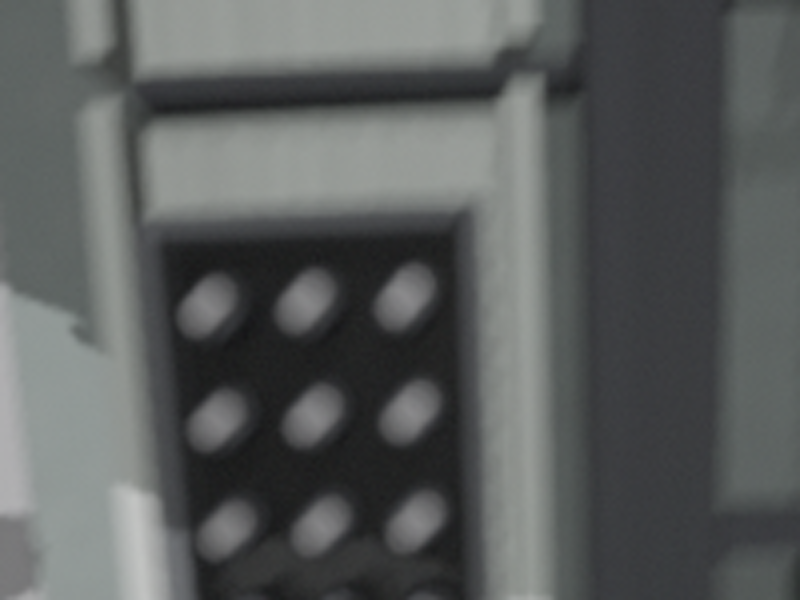

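View pics/c3.png

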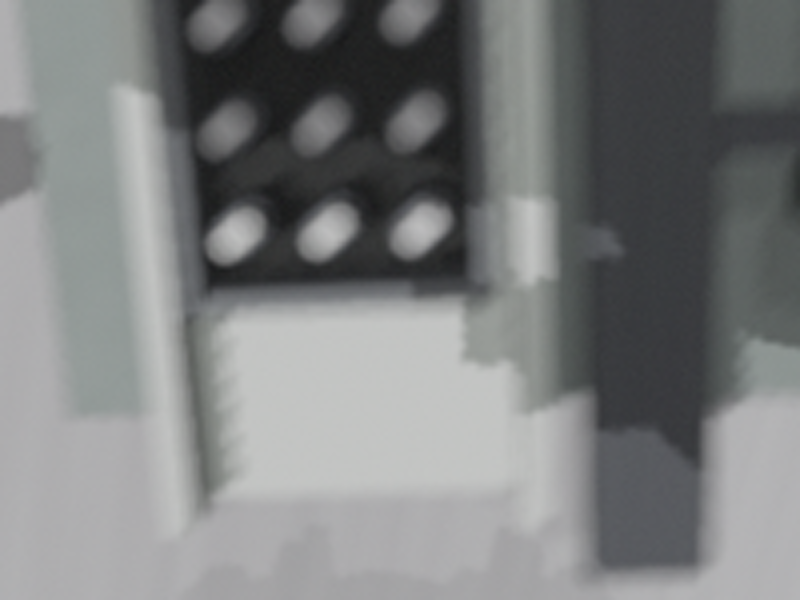

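Run:
```python
from h import *
from scipy.optimize import least_squares
s=dict(np.load('pics/w1.npz'))
a=lambda u,v:(160+u/4-.4,v/4-.4); b=lambda u,v:(160+u/4-.4,100+v/4-.4)
# (pix, chute pt (y None = free))
O=[(a(585,0),(48,0,90),1,0),(b(598,570),(48,-175,90),1,1),(a(728,0),(74,0,90),1,0),(b(698,570),(74,-175,90),1,1),(b(165,535),(-41,-165,82),1,1),(a(80,105),(-41,-5,82),1,0),(a(545,80),(41,-5,82),1,0),(a(140,92),(-35,0,74),0,1),(a(500,77),(35,0,74),0,1)]
uv=np.array([o[0] for o in O]); P=np.array([o[1] for o in O])/1e3; w=np.array([o[2:] for o in O])
def W(p,P): c,t=np.cos(p[2]),np.sin(p[2]); return P@np.array([[c,-t,0],[t,c,0],[0,0,1]]).T+[p[0],p[1],0]
r=least_squares(lambda p:((proj(s,W(p,P))-uv)*w).ravel(),CH,loss='soft_l1')
print(r.x,np.round((proj(s,W(r.x,P))-uv)*w,1).tolist())
def inv(w,p): c,t=np.cos(p[2]),np.sin(p[2]); return (w[:,:2]-p[:2])@np.array([[c,-t],[t,c]])*1e3
t=np.array([a(150,218),a(478,205),b(190,307),b(488,292)])
print(inv(back(s,t,.094),r.x).round(1))
go(28,-135,120,list(r.x))
```

```text
[0.53115914 0.11583724 0.24797089] [[-1.3, 0.0], [-2.9, 2.6], [0.5, 0.0], [2.9, 1.7], [0.8, -0.4], [1.0, 0.0], [-1.8, 0.0], [-0.0, -0.5], [0.0, -1.0]]
[[ -27.8  -25.3]
 [  29.6  -25.5]
 [ -28.7 -113.1]
 [  29.  -112. ]]
t 1.4 chute tcp mm [  29.8 -138.   198.5] F [-2.8  6.8 -3.9] g 0.55
shift cm [-0.19 -0.28  7.85] turn [-0.1 -0.  -1.2]
```

```bash
sed -i 's/^CH=.*/CH=[0.5312,0.1158,0.248]/' h.py; python3 -c "
from h import *
go(36,-135,115)"
```

```text
t 1.4 chute tcp mm [  29.8 -137.9  198.5] F [-2.8  6.8 -3.9] g 0.55
shift cm [ 0.61 -0.29  8.35] turn [-0.1 -0.  -1.2]
```

>>> {"op": "move_arm", "data": {"series": [[0.2, -0.1, 2, 0, 0, -0.5, 0.55], [0.4, -0.2, 4, 0, 0, -1.2, 0.55], [0.6, -0.3, 6, 0, 0, -1.8, 0.55], [0.6, -0.3, 8, 0, 0, -1.8, 0.55], [0.6, -0.3, 8.5, 0, 0, -1.8, 0.55]]}}

```text
clock: 1.82
tcp_pos: [0.5938, -0.0125, 0.1122]
orientation: [-3.14, 0.004, 0.244]
wrist_force: [-0.4, 0.3, -0.8]
grip_width: 0.549
```

>>> {"op": "move_arm", "data": {"series": [[0, 0, 0.4, 0, 0, 0, 0.55], [0, 0, 0.8, 0, 0, 0, 0.55], [0, 0, 1.2, 0, 0, 0, 0.55], [0, 0, 1.4, 0, 0, 0, 0.55], [0, 0, 1.4, 0, 0, 0, 0.55]]}}

```text
clock: 2.23
tcp_pos: [0.5955, -0.0129, 0.1014]
orientation: [3.141, -0.0, 0.244]
wrist_force: [-0.0, -0.5, 0.3]
grip_width: 0.55
```

Run:
```python
from h import *
go(36,-135,85)
s=snap('wrist','w2'); cv2.imwrite('pics/w2b.png',cv2.resize(s['pixels'][80:,100:460,::-1],(800,755),interpolation=cv2.INTER_CUBIC)[:600])
```

```text
t 2.23 chute tcp mm [  30.7 -140.5  101.4] F [-0.1 -0.4  0.3] g 0.55
shift cm [ 0.53 -0.56  1.64] turn [ 0.  -0.  -0.2]
```

View pics/w2b.png

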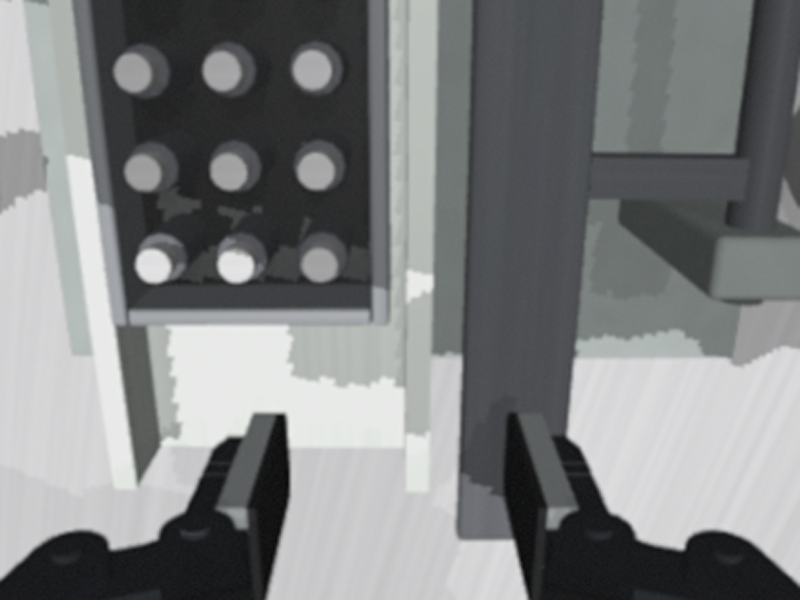

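>>> {"op": "move_arm", "data": {"series": [[0.1, 0, 0.2, 0, 0, 0, 0.55], [0.2, 0, 0.4, 0, 0, 0, 0.55], [0.2, 0, 0.6, 0, 0, 0, 0.55], [0.2, 0, 0.8, 0, 0, 0, 0.55], [0.2, 0, 0.8, 0, 0, 0, 0.55]]}}

```text
clock: 2.7
tcp_pos: [0.5971, -0.0123, 0.0928]
orientation: [-3.141, 0.001, 0.244]
wrist_force: [-0.6, 0.5, 0.3]
grip_width: 0.556
```

>>> {"op": "move_arm", "data": {"series": [[0, 0, 0.1, 0, 0, 0, 0.55], [0, 0, 0.2, 0, 0, 0, 0.55], [0, 0, 0.3, 0, 0, 0, 0.55], [0, 0, 0.4, 0, 0, 0, 0.55], [0, 0, 0.4, 0, 0, 0, 0.55]]}}

```text
clock: 3.12
tcp_pos: [0.5972, -0.0123, 0.0891]
orientation: [-3.141, 0.0, 0.244]
wrist_force: [0.1, -0.8, 0.6]
grip_width: 0.548
```

>>> {"op": "move_arm", "data": {"series": [[0, 0, 0.1, 0, 0, 0, 0.55], [0, 0, 0.2, 0, 0, 0, 0.55], [0, 0, 0.3, 0, 0, 0, 0.55], [0, 0, 0.4, 0, 0, 0, 0.55], [0, 0, 0.4, 0, 0, 0, 0.55]]}}

```text
clock: 3.53
tcp_pos: [0.5969, -0.0125, 0.0853]
orientation: [3.141, 0.001, 0.244]
wrist_force: [-3.3, -1.5, 5.7]
grip_width: 0.552
```

>>> {"op": "move_arm", "data": {"series": [[0, 0, 0.2, 0, 0, 0, 0.55], [0, 0, 0.4, 0, 0, 0, 0.55], [0, 0, 0.6, 0, 0, 0, 0.55], [0, 0, 0.8, 0, 0, 0, 0.55], [0, 0, 0.8, 0, 0, 0, 0.55]]}}

```text
clock: 3.95
tcp_pos: [0.5963, -0.0126, 0.0771]
orientation: [3.141, 0.002, 0.244]
wrist_force: [-6.8, -3.5, 7.0]
grip_width: 0.552
```

>>> {"op": "move_arm", "data": {"series": [[0, 0, 0.1, 0, 0, 0, 0.55], [0, 0, 0.2, 0, 0, 0, 0.55], [0, 0, 0.3, 0, 0, 0, 0.55], [0, 0, 0.4, 0, 0, 0, 0.55], [0, 0, 0.4, 0, 0, 0, 0.55]]}}

```text
clock: 4.37
tcp_pos: [0.596, -0.0127, 0.0731]
orientation: [3.141, 0.002, 0.244]
wrist_force: [-8.9, -3.6, 7.3]
grip_width: 0.551
```

Run:
```python
from h import *
go(36,-130,72)
s=snap('wrist','w3'); s2=snap('side','s3')
a=cv2.resize(s['pixels'][:,100:460,::-1],(400,467),interpolation=cv2.INTER_CUBIC)
b=cv2.resize(s2['pixels'][165:305,195:315,::-1],(400,467),interpolation=cv2.INTER_CUBIC)
cv2.imwrite('pics/w3b.png',np.hstack([a,b]))
```

```text
t 4.37 chute tcp mm [  31.3 -140.4   73.1] F [-9.5 -1.3  7.3] g 0.551
shift cm [ 0.47 -1.05  0.11] turn [ 0.   0.1 -0.2]
```

View pics/w3b.png

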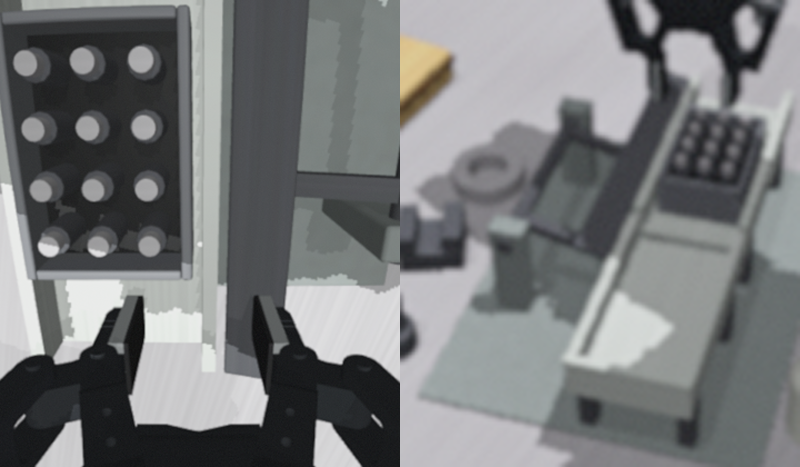

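>>> {"op": "move_arm", "data": {"series": [[-0.1, 0, 0.1, 0, 0, 0, 0.55], [-0.1, 0, 0.2, 0, 0, 0, 0.55], [-0.2, 0, 0.2, 0, 0, 0, 0.55], [-0.2, 0, 0.2, 0, 0, 0, 0.55], [-0.2, 0, 0.2, 0, 0, 0, 0.55]]}}

```text
clock: 4.88
tcp_pos: [0.5955, -0.0128, 0.0718]
orientation: [3.141, -0.001, 0.244]
wrist_force: [-2.8, -0.3, 7.6]
grip_width: 0.551
```

>>> {"op": "move_arm", "data": {"series": [[0, 0, 0.1, 0, 0, 0, 0.55], [0, 0, 0.1, 0, 0, 0, 0.55], [0, 0, 0.1, 0, 0, 0, 0.55], [0, 0, 0.1, 0, 0, 0, 0.55], [0, 0, 0.1, 0, 0, 0, 0.55]]}}

```text
clock: 5.3
tcp_pos: [0.5954, -0.0129, 0.0707]
orientation: [3.141, -0.0, 0.244]
wrist_force: [-2.5, -0.4, 7.4]
grip_width: 0.554
```

Run:
```python
from h import *
go(31,-125,72)
s=snap('side','s4')
P=[]
for th in (0,.2,.25,.3):
    for x in (-72,-46):
        c,t=np.cos(th),np.sin(th); dx,dz=x+0.,20.   # rel. hinge; pressing sinks bar: rotate
        P.append([.120+(dx*c-dz*t)/1+0,0,0]) ; P[-1]=[ (120+dx*c-dz*t)/1e3, .04, (70+dz*c+dx*t)/1e3]
P=np.array(P); c,t=np.cos(CH[2]),np.sin(CH[2]); Wd=P@np.array([[c,-t,0],[t,c,0],[0,0,1]]).T+[CH[0],CH[1],0]
print(((proj(s,Wd)-[205,200])*[10,10]).round(0).tolist())
cv2.imwrite('pics/s4b.png',cv2.resize(s['pixels'][200:260,205:285,::-1],(800,600),interpolation=cv2.INTER_CUBIC))
```

```text
t 5.3 chute tcp mm [  30.7 -140.5   70.7] F [-2.6  0.2  7.4] g 0.554
shift cm [ 0.02 -1.55 -0.13] turn [ 0.  -0.  -0.2]
[[504.0, 365.0], [395.0, 344.0], [517.0, 414.0], [410.0, 377.0], [519.0, 425.0], [413.0, 385.0], [519.0, 437.0], [415.0, 393.0]]
```

View pics/s4b.png

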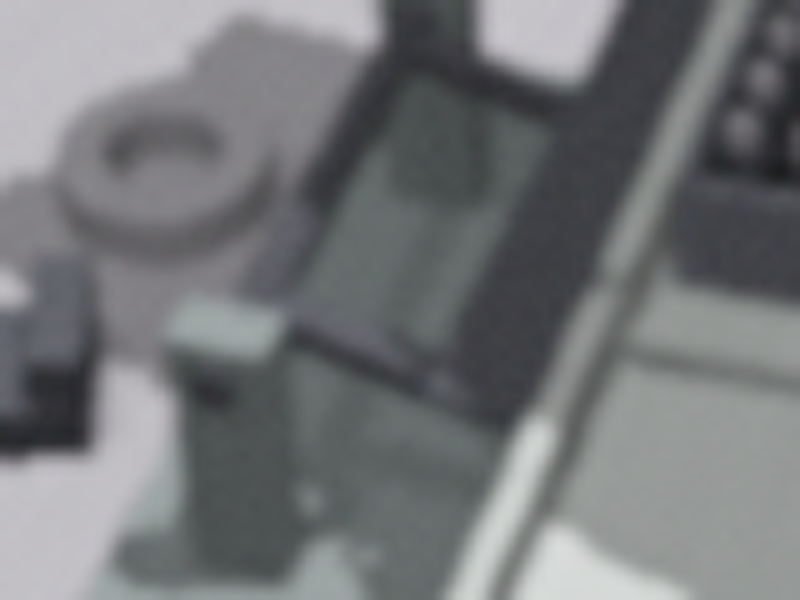

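>>> {"op": "move_arm", "data": {"series": [[0, -0.3, 0, 0, 0, 0, 0.55], [0, -0.6, 0, 0, 0, 0, 0.55], [0, -0.9, 0, 0, 0, 0, 0.55], [0, -1.2, 0, 0, 0, 0, 0.55], [0, -1.5, 0, 0, 0, 0, 0.55]]}}

```text
clock: 5.77
tcp_pos: [0.5924, 0.001, 0.0709]
orientation: [3.139, -0.001, 0.243]
wrist_force: [-1.2, -6.5, 7.1]
grip_width: 0.548
```

>>> {"op": "move_arm", "data": {"series": [[0, -0.3, 0, 0, 0, 0, 0.55], [0, -0.6, 0, 0, 0, 0, 0.55], [0, -0.9, 0, 0, 0, 0, 0.55], [0, -1.2, 0, 0, 0, 0, 0.55], [0, -1.5, 0, 0, 0, 0, 0.55]]}}

```text
clock: 6.18
tcp_pos: [0.5888, 0.0154, 0.071]
orientation: [3.139, -0.001, 0.243]
wrist_force: [-0.3, -7.7, 7.2]
grip_width: 0.547
```

Run:
```python
from h import *
go(31,10,70.5)
s=snap('wrist','w5'); s2=snap('side','s5')
a=cv2.resize(s['pixels'][:,100:460,::-1],(400,467),interpolation=cv2.INTER_CUBIC)
b=cv2.resize(s2['pixels'][165:305,195:315,::-1],(400,467),interpolation=cv2.INTER_CUBIC)
cv2.imwrite('pics/w5b.png',np.hstack([a,b]))
```

```text
t 6.18 chute tcp mm [  31.2 -111.5   71. ] F [-2.2 -7.4  7.2] g 0.547
shift cm [ -0.08 -12.15   0.02] turn [ 0.1 -0.1 -0.3]
```

View pics/w5b.png

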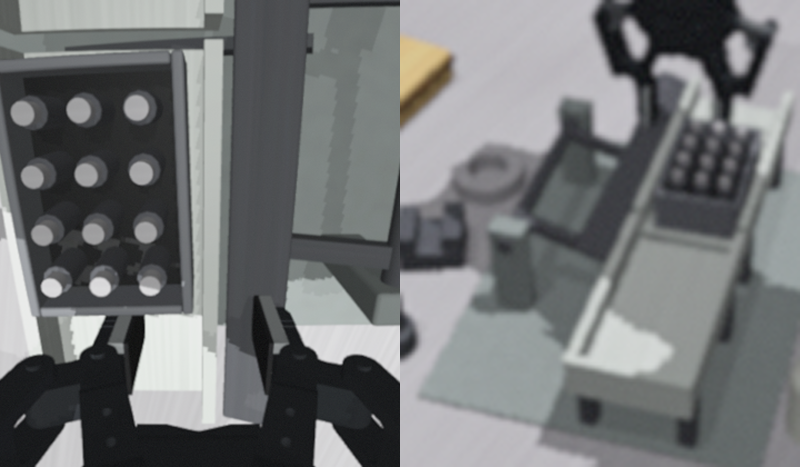

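>>> {"op": "move_arm", "data": {"series": [[0, -0.4, 0, 0, 0, 0, 0.55], [0, -0.8, 0, 0, 0, 0, 0.55], [0, -1.2, 0, 0, 0, 0, 0.55], [0, -1.6, 0, 0, 0, 0, 0.55], [0, -2, 0, 0, 0, 0, 0.55]]}}

```text
clock: 6.7
tcp_pos: [0.5851, 0.0338, 0.0714]
orientation: [3.136, -0.003, 0.243]
wrist_force: [0.4, -7.6, 8.0]
grip_width: 0.551
```

>>> {"op": "move_arm", "data": {"series": [[0, -0.5, 0, 0, 0, 0, 0.55], [0, -1, 0, 0, 0, 0, 0.55], [0, -1.5, 0, 0, 0, 0, 0.55], [0, -2, 0, 0, 0, 0, 0.55], [0, -2.5, 0, 0, 0, 0, 0.55]]}}

```text
clock: 7.12
tcp_pos: [0.5783, 0.059, 0.0712]
orientation: [3.139, -0.002, 0.243]
wrist_force: [-0.7, -8.5, 9.3]
grip_width: 0.551
```

>>> {"op": "move_arm", "data": {"series": [[0, -0.5, 0, 0, 0, 0, 0.55], [0, -1, 0, 0, 0, 0, 0.55], [0, -1.5, 0, 0, 0, 0, 0.55], [0, -2, 0, 0, 0, 0, 0.55], [0, -2.5, 0, 0, 0, 0, 0.55]]}}

```text
clock: 7.53
tcp_pos: [0.5722, 0.0833, 0.0712]
orientation: [3.139, -0.002, 0.243]
wrist_force: [-0.2, -9.2, 9.2]
grip_width: 0.551
```

>>> {"op": "move_arm", "data": {"series": [[0, -0.5, 0, 0, 0, 0, 0.55], [0, -1, 0, 0, 0, 0, 0.55], [0, -1.5, 0, 0, 0, 0, 0.55], [0, -2, 0, 0, 0, 0, 0.55], [0, -2.5, 0, 0, 0, 0, 0.55]]}}

```text
clock: 7.95
tcp_pos: [0.5662, 0.1076, 0.0712]
orientation: [3.139, -0.002, 0.243]
wrist_force: [0.1, -9.1, 9.9]
grip_width: 0.549
```

Run:
```python
from h import *
go(31,6,70.5)
```

```text
t 7.95 chute tcp mm [ 31.9 -16.5  71.2] F [-2.2 -8.9  9.9] g 0.549
shift cm [-0.1  -2.25  0.06] turn [ 0.2 -0.1 -0.3]
```

>>> {"op": "move_arm", "data": {"series": [[0, -0.5, 0, 0, 0, 0, 0.55], [0, -1, 0, 0, 0, 0, 0.55], [0, -1.5, 0, 0, 0, 0, 0.55], [0, -2, 0, 0, 0, 0, 0.55], [0, -2.5, 0, 0, 0, 0, 0.55]]}}

```text
clock: 8.37
tcp_pos: [0.56, 0.1319, 0.0711]
orientation: [3.139, -0.002, 0.243]
wrist_force: [0.9, -8.0, 9.7]
grip_width: 0.548
```

Run:
```python
from h import *
go(31,6,70.5)
s=snap('wrist','w6'); s2=snap('side','s6')
a=cv2.resize(s['pixels'][:,100:460,::-1],(400,467),interpolation=cv2.INTER_CUBIC)
b=cv2.resize(s2['pixels'][165:305,195:315,::-1],(400,467),interpolation=cv2.INTER_CUBIC)
cv2.imwrite('pics/w6b.png',np.hstack([a,b]))
```

```text
t 8.37 chute tcp mm [31.9  8.5 71.1] F [-1.1 -8.   9.7] g 0.548
shift cm [-0.09  0.25  0.06] turn [ 0.2 -0.1 -0.3]
```

View pics/w6b.png

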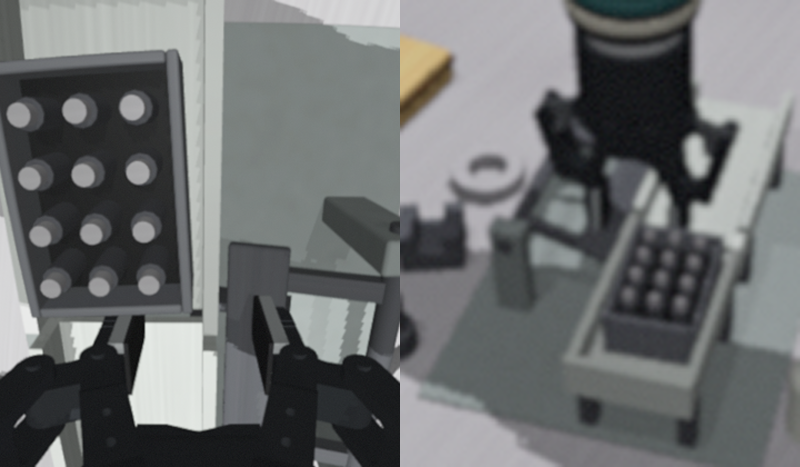

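Run:
```python
from h import *
s=dict(np.load('pics/w6.npz'))
f=lambda p:(np.array(p)*.9+[100,0])
w=back(s,f([(45,318),(190,313),(0,65),(178,52)]),.094); n=back(s,f([(210,322)]),.082)
c,t=np.cos(CH[2]),np.sin(CH[2]); A=np.array([[c,-t],[t,c]])
print(((w[:,:2]-CH[:2])@A*1e3).round(1),((n[:,:2]-CH[:2])@A*1e3).round(1))
```

```text
[[-27.2  17. ]
 [ 28.5  19.4]
 [-29.7 106.6]
 [ 25.9 108.8]] [[36.5  7.9]]
```

>>> {"op": "move_arm", "data": {"series": [[0, -0.3, 0, 0, 0, 0, 0.55], [0, -0.6, 0, 0, 0, 0, 0.55], [0, -0.8, 0, 0, 0, 0, 0.55], [0, -0.8, 0, 0, 0, 0, 0.55], [0, -0.8, 0, 0, 0, 0, 0.55]]}}

```text
clock: 8.88
tcp_pos: [0.5578, 0.14, 0.0709]
orientation: [3.14, -0.001, 0.244]
wrist_force: [-0.1, -4.9, 8.2]
grip_width: 0.553
```

>>> {"op": "move_arm", "data": {"series": [[0, 0.2, 0, 0, 0, 0, 0.55], [0, 0.5, 0, 0, 0, 0, 0.55], [0, 0.8, 0, 0, 0, 0, 0.55], [0, 1, 0, 0, 0, 0, 0.55], [0, 1, 0, 0, 0, 0, 0.55]]}}

```text
clock: 9.3
tcp_pos: [0.5597, 0.1311, 0.0707]
orientation: [-3.141, -0.001, 0.244]
wrist_force: [-2.8, 3.1, 7.7]
grip_width: 0.547
```

>>> {"op": "move_arm", "data": {"series": [[0, 0, -0.5, 0, 0, 0, 0.55], [0, 0, -1, 0, 0, 0, 0.55], [0, 0, -1.5, 0, 0, 0, 0.55], [0, 0, -2, 0, 0, 0, 0.55], [0, 0, -2.5, 0, 0, 0, 0.55]]}}

```text
clock: 9.72
tcp_pos: [0.5593, 0.1307, 0.0955]
orientation: [-3.142, 0.001, 0.244]
wrist_force: [-0.1, -0.4, -0.5]
grip_width: 0.549
```

>>> {"op": "move_arm", "data": {"series": [[0, 0, -2, 0, 0, 0, 0.55], [0, 0, -4, 0, 0, 0, 0.55], [0, 0, -6, 0, 0, 0, 0.55], [0, 0, -8, 0, 0, 0, 0.55], [0, 0, -9, 0, 0, 0, 0.55]]}}

```text
clock: 10.13
tcp_pos: [0.5598, 0.1308, 0.1875]
orientation: [3.141, -0.001, 0.244]
wrist_force: [0.4, -0.3, 0.3]
grip_width: 0.547
```

>>> {"op": "move_arm", "data": {"series": [[0, 0, 0, 0, 0, 0, 0.55], [0, 0, 0, 0, 0, 0, 0.55], [0, 0, 0, 0, 0, 0, 0.55], [0, 0, 0, 0, 0, 0, 0.55], [0, 0, 0, 0, 0, 0, 0.55]]}}

```text
clock: 10.55
tcp_pos: [0.5592, 0.1307, 0.1844]
orientation: [-3.141, 0.002, 0.244]
wrist_force: [0.4, 0.2, 0.8]
grip_width: 0.552
```

Run:
```python
from h import *
go(31,6,170)
s=snap('wrist','w7'); s2=snap('side','s7')
a=cv2.resize(s['pixels'][:,100:460,::-1],(400,467),interpolation=cv2.INTER_CUBIC)
b=cv2.resize(s2['pixels'][165:305,195:315,::-1],(400,467),interpolation=cv2.INTER_CUBIC)
cv2.imwrite('pics/w7b.png',np.hstack([a,b]))
```

```text
t 10.55 chute tcp mm [ 30.8   7.6 184.4] F [0.4 0.1 0.8] g 0.552
shift cm [0.02 0.16 1.44] turn [-0.   0.1 -0.2]
```

View pics/w7b.png

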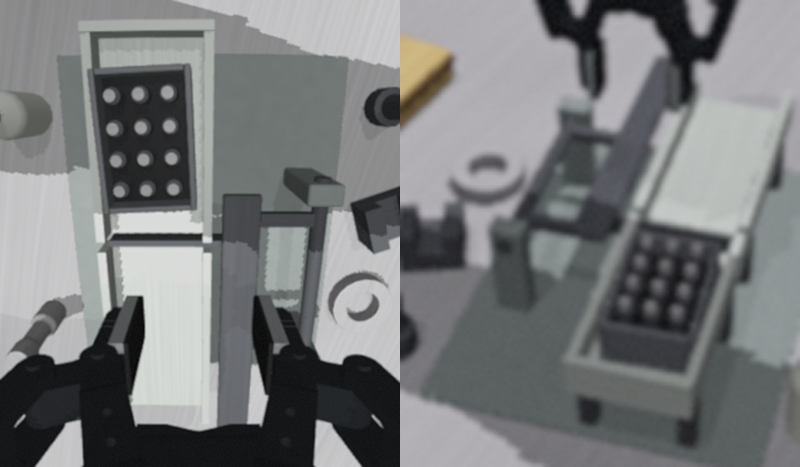

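Run:
```python
from h import *
s=dict(np.load('pics/w7.npz'))
f=lambda p:(np.array(p)*.9+[100,0])
w=back(s,f([(104,211),(196,208),(93,68),(190,64),(110,238),(204,237)]),[.094]*4+[.074]*2)
c,t=np.cos(CH[2]),np.sin(CH[2]); A=np.array([[c,-t],[t,c]])
print(((w[:,:2]-CH[:2])@A*1e3).round(1))
y=((w[:4,:2]-CH[:2])@A)[:,1].mean(); print(y)
if .055<y<.09: print(arm.sign_off())
```

```text
[[-32.   28. ]
 [ 29.   29.8]
 [-31.9 116.2]
 [ 25.9 117.6]
 [-34.6   2.1]
 [ 34.6   2.7]]
0.07289414480403411
the job is handed in; nothing more can be done
None
```

I pressed the gate bar down with one fingertip. The other finger pushed the tray through to about y = +73 mm in the chute frame. I then backed off 10 mm, lifted clear so the gate sprang shut behind the tray, and handed the job in at about 10.7 s.

- **Gate open:** before the tray moved, the side picture put the gate at roughly 0.25–0.30 rad. From then until release the upward force at the wrist stayed at 7–10 N.
- **Tray position:** in the last picture its rear is at about y = +29 mm, with the blade standing at about +2 mm. x is about –2 mm, within the 12 mm allowed. It looks flat in the chute.
- **After release:** the blade stands up again. Wrist force is back under 1 N with the fingers about 10 cm above the bar. The bystanders in view look undisturbed; the two large trays were not checked at the end.
- **Disagreements:** the overhead and wrist cameras differed on the chute's yaw, 0.218 against 0.248 rad; I used the wrist value. At the second-last look the gate notch also read about 8 mm off, so I pushed the tray 8 mm further for margin.
- **Side force:** it reached about 9.5 N while pressing the bar, and a 2 mm sideways shift brought it down to about 3 N.

The gate angle and any gate-to-tray contact were never measured directly, only judged from pictures and wrist force.

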